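# Seat the mask on the strip reader and hold its shutter open

### The arm

A 6-joint arm with a two-finger parallel gripper is mounted at the origin on a cart in front of the work surface, level with it; the furniture and walls round the work are solid. World frame = base frame: x ahead of the robot, y to its left, z up, the work surface at z = 0. Lengths are in mm, angles in rad, forces in N, time in s.
With the tool pointing down it reaches from about 250 to 800 mm from the base axis. Payload 3.9 kg.
Tool frame: the origin (TCP) lies at the centre of the arm's flange, where the gripper is bolted on; the fingertips stand 173 mm ahead of it and the grasp point (between the pads) lies 155 mm ahead of it; x points along the fingers, y is the direction in which the jaws open and shut, and the axes are right-handed (so a half turn about x gives the same grasp; the last joint's range is limited). The gripper opens to 85 mm and grips with 20 to 120 N. Pads are 22 mm wide; open, the fingers measure 114 mm over their backs; the gripper's body (76 mm by 85 mm) begins 54 mm behind the grasp point. The pads swing forward as they close: fully open they stand 13 mm farther back than shut.
Start: joints at [-1.288, 0.26, -0.138, 1.173, 0, 1.571], TCP at [146.495, -504.138, 404.704] pointing down, gripper open.
Joint ranges: [-2.78, 2.78], [-0.83, 1.72], [-1.28, 1.37], [-1.9, 2.12], [-1.57, 1.48], [-3.14, 3.14]. Speed limits (rad/s): [2.57, 2.57, 3.14, 3.14, 3.14, 3.14].

### API

Orientations are given as a rotation vector (axis times angle).
In Python, from cell import telemetry, optics, ctrl gives the robot as it stands. The module is installed in compiled form; this text tells all that it offers.
- The arm moves only by the shell command python3 -m creep 'ROWS' [FORCE]. ROWS is a JSON object of lists of equal length, an entry for each row: "linear": the shift along the tool's x, y, z in m, a list of three; "yaw": the turn about the tool's x in degrees; "hand": the closure, from 0 (fully open) to 1 (shut). In form: {"linear": [[dx, dy, dz], ...], "yaw": [yaw, ...], "hand": [hand, ...]}. A call has 1 to 12 rows; each row is the pose to reach, as a shift and turn from the pose commanded when the call began, along the tool's axes at that moment; what a row does not reach only later rows make up. A row lasts 1/8 s, in which the tool goes at most 62.5 mm and 10.7 degrees, less where a joint would pass 70% of its speed; a pose out of reach is approached as far as the arm can. A call with a gripper value outside its range is refused whole. The fingers move at their own pace and stop on an object; FORCE is the grip in N (left out, the last holds). Time passes only in rows, so rows that repeat a pose let the fingers close. It gives the time, the measured TCP pose, the force and the opening at its end, in the units of the state.
- telemetry.observe(): the state, without advancing time (a new reading comes with each control period).
- optics.snapshot(name): name is "side" or "top" or "wrist"; returns the picture (420x560x3 uint8, red, green, blue); there is no depth.
- optics.camera_model(name): a dict with "fx", "fy", "cx", "cy" (pixels), "cam_to_world" (4x4, takes a point from camera to world coordinates). Camera axes: x right, y down, z forward; pixel columns grow to the right and rows downward; lengths in mm; the calibration is good to about 2 mm. The wrist camera is an equidistant fisheye: a pixel r from the principal point sees the ray r / f radians off the axis. A picture is of the moment at which its call begins: read the wrist's pose just before it. camera_model takes no time and is no camera call; for the wrist camera it gives the pose at the moment of the call.
- ctrl.finish_job(): hands the job in, once; it reports no verdict.
The state is a dict: "time_s": time; "joint_positions": joint angles; "qvel": joint speeds; "effort": joint torques, N m; "ee_pos": TCP position; "orientation": TCP orientation; "contact_force": force on the tool from outside, world axes, zero at the start; "torque": the same for the moment, N m; "grip_width": finger opening in mm.
Only numpy, scipy, OpenCV 4.12 (cv2) and the standard library are available. Lean on these libraries where they do the work, as an engineer would, in place of code of your own. Each camera call takes 0.05 s, during which the arm holds its last target. There are 200 camera calls.

### The job

Pick up the aluminium mask plate by its black handle, lower it over the two pins of the white strip reader until it lies flush on top (do not drop it), and let go of it. Then grip the yellow post of the spring-return shutter, pull it straight out until its yellow pointer stands beside the red index clip, and keep it there: the job finishes with you still holding the post at the mark, the plate still flush. Leave the other things on the bench where they are.

Things in the scene. Friction and masses are not known exactly. Their poses are not given: they have to be found in the camera images.
- reader: White strip reader fixed to the worktop, 90 (its x) x 150 (its y) x 36 mm high; origin at the centre of its underside, z up. A dark steel shutter blade comes out of its -y end face (y = -75 mm) and pulls out along the reader's -y. Beside it a graduated aluminium bar (reader x = -42 to -30 mm, top 16 mm above the worktop) runs from that face to y = -195 mm.
- seat (a point): Centre of the reader's flat top, 36 mm above the worktop, axes as the reader's; the seated plate's underside centre lies here. Two upright steel pins stand on the top at reader (x, y) = (28, 48) and (-28, -48) mm: 8 mm dia, 14 mm tall, the upper 5 mm tapering to 4 mm dia.
- mask_plate: Loose aluminium plate, 80 (its x) x 120 (its y) x 8 mm, about 0.18 kg, lying flat, with a 34x40 mm window and two through holes of 10.5 mm dia at its (x, y) = (28, 48) and (-28, -48) mm: it fits the pins either way round (half turn), handle up. Origin at the centre of its underside, z up.
- grip (a point): Centre of the plate's black bridge handle, 32 mm above the plate's underside. Its bar is 12 mm wide along the plate's x, 72 mm long along its y, and runs from 26 to 38 mm above the underside, on two 12 mm square feet at y = -30 and +30 mm.
- shutter (a joint): How far the spring-return shutter is pulled out, m: 0 home, up to 0.065 at its stop, growing along the reader's -y. A spring draws it back: about 3 N at 0, plus 1 N for every 10 mm. It goes home by itself when let go.
- handle (a point): Grip point on the axis of the shutter's upright round yellow post, 56 mm above the worktop; moves with it. The post is 18 mm dia, from 31 to 74 mm above the worktop, on the reader's centre line (x = 0), 45 mm out from the end face when home. The blade under it is 28 mm wide (x), top 28 mm above the worktop.
- pointer (a point): Tip of the small yellow pointer at the foot of the post, 27 mm above the worktop, 28 mm to the reader's -x from the post's axis and level with it along y; it runs beside the graduated bar and moves with the shutter.
- clip: Red index clip fixed across the graduated bar, 16 (x) x 5 (y) mm with a 2 mm ridge in its middle: the mark to pull to. Origin at its centre on top of the bar (16 mm above the worktop; ridge up to 24 mm), axes as the reader's. It stands 25 to 50 mm beyond the pointer's home along the reader's -y.
- pot: Bystander, to be left alone: specimen pot with yellow screw lid, 62 dia x 62 high mm, origin at the centre of its underside.
- brown_bottle: Bystander, to be left alone: small brown bottle with black cap, 36 dia x 85 high mm, origin at the centre of its underside.
- canister: Bystander, to be left alone: test-strip canister with purple cap, 40 dia x 85 high mm, origin at the centre of its underside.
- timer: Bystander, to be left alone: square bench timer, 62x62x17 mm, origin at the centre of its underside.
- tape: Bystander, to be left alone: roll of white tape, 62 dia x 19 high mm, origin at the centre of its underside.
- tweezers: Bystander, to be left alone: steel forceps, 110 long in a 78x110 outline, 7 high mm, origin at the centre of its underside.
There are look-alikes about, which are no part of the job. Of the things shaped like the mask_plate, the aluminium one is meant.

How it is judged (in metres and radians):
On the way, in this order (a step that is already met when the one before it is completed fails the run):
1. the mask plate lies flush on the reader over both pins, let go, with the shutter still home (horizontal distance between mask_plate and seat below 0.003 m and z of mask_plate in the frame of seat between -0.002 and 0.002 m and angle between mask_plate's own z axis and vertical below 0.03 rad and angle between the y axis of mask_plate and the y axis of reader, either way round below 0.06 rad and contact force between the fingers and mask_plate below 0.05 N and value of joint shutter below 0.006 m), for 0.2 s.
2. the shutter is held in the fingers with its pointer beside the red clip (y of pointer in the frame of clip between -0.005 and 0.005 m and contact force between the fingers and shutter above 2 N), for 0.3 s.
At the end, for the whole second after the job is handed in: Ends holding: fingers bear on the shutter with over 2 N, its pointer still and within 5 mm of the red clip's centre along the pull; the plate lies on the reader over both pins (centre within 3 mm, flush within 2 mm, tilt under 0.03 rad, turned under 0.06 rad, either way round) (all of step 2 and horizontal distance between mask_plate and seat below 0.003 m and z of mask_plate in the frame of seat between -0.002 and 0.002 m and angle between mask_plate's own z axis and vertical below 0.03 rad and angle between the y axis of mask_plate and the y axis of reader, either way round below 0.06 rad and velocity of joint shutter between -0.01 and 0.01 m/s); the arm keeps its last pose, push and grip.
It fails at once if the mask plate is dropped or thrown (moves faster than 0.4 m/s with no finger on it) (linear speed of mask_plate above 0.4 m/s and contact force between the fingers and mask_plate below 0.05 N).
It fails at once if a bystander is moved by more than 20 mm (distance of any of pot, brown_bottle, canister, timer, tape, tweezers from where it was at the start of the episode above 0.02 m).
It also fails if it takes over 45 s, if anything falls off the work surface, if the arm or the gripper's body presses on something with over 40 N, if the wrist force passes 120 N, or if a joint passes its speed limit or range.

## Working session

There is one attempt and no reset: what is moved stays moved. The work goes in short steps, Python scripts to look and compute and a shell command to move; the robot and the scene stay as the last step left them, time stands still between calls to the robot, and variables do not carry over. Pictures are saved under pics/ and viewed, about 8 in all and at most 12, crops included, and the job is handed in when it is done.

```bash
mkdir -p pics
python3 - <<'E'
from cell import telemetry, optics
import cv2, numpy as np
for n in ["top","side"]:
    m=optics.camera_model(n); im=optics.snapshot(n); np.save(f"pics/{n}.npy",im)
    cv2.imwrite(f"pics/{n}0.png",im[:,:,::-1]); print(n,m)
print(telemetry.observe())
E
```

```text
top {'fx': 396.8334204802444, 'fy': 396.8334204802444, 'cx': 286.4638667882596, 'cy': 208.49573221500438, 'cam_to_world': array([[-4.42018172e-02, -9.75667080e-01,  2.14755556e-01,
         2.93474211e+02],
       [-9.99013663e-01,  4.22576526e-02, -1.36379184e-02,
        -1.52051676e+01],
       [ 4.23100233e-03, -2.15146555e-01, -9.76572608e-01,
         1.17194011e+03],
       [ 0.00000000e+00,  0.00000000e+00,  0.00000000e+00,
         1.00000000e+00]])}
side {'fx': 404.19143480187205, 'fy': 404.19143480187205, 'cx': 283.4700072043448, 'cy': 213.64514113831902, 'cam_to_world': array([[ 9.83986244e-01, -8.51025378e-02,  1.56616184e-01,
         3.84944926e+02],
       [-1.77801249e-01, -4.06713405e-01,  8.96086448e-01,
        -1.04644349e+03],
       [-1.25613293e-02, -9.09583292e-01, -4.15331733e-01,
         5.25458386e+02],
       [ 0.00000000e+00,  0.00000000e+00,  0.00000000e+00,
         1.00000000e+00]])}
{'time_s': 0.1, 'joint_positions': array([-1.28797832e+00,  2.60639252e-01, -1.39268901e-01,  1.17266833e+00,
        1.90366447e-06,  1.57078549e+00]), 'qvel': array([-1.82754801e-03, -2.39082313e-03,  1.66930267e-03,  1.21320266e-05,
        3.70438675e-04,  1.13390688e-03]), 'effort': array([-1.42196573e-04, -4.06508374e+01,  2.54527313e+01,  1.01063549e-02,
       -4.62951925e-05, -5.13978364e-06]), 'ee_pos': array([ 146.42326202, -503.85075036,  403.92595702]), 'orientation': array([ 2.07029307,  0.29661694, -2.07081383]), 'contact_force': array([-1.25433793, -0.90826746, -0.44725615]), 'torque': array([ 0.01293377,  0.00677869, -0.00395086]), 'grip_width': 85.49666061395284}
```

View pics/top0.png

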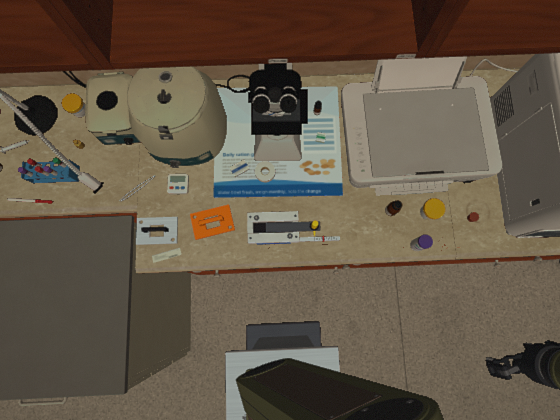

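View pics/side0.png

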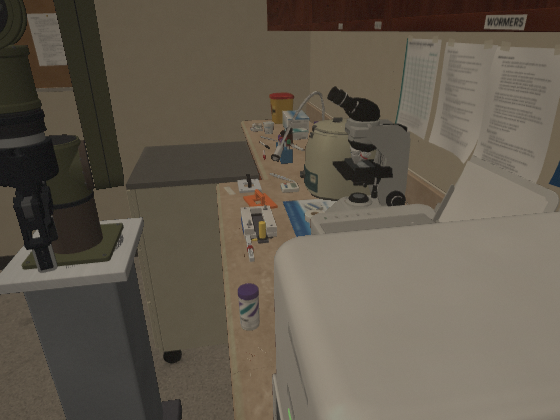

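The top view shows the look-alikes. The aluminium plate with the black handle is at (157,231), and an orange plate of the same shape is at (212,222). The reader is at (272,227), the yellow post at (315,226) and the red clip at (323,240). I choose the plate at (157,231) and will check it in a close crop.

Run:
```python
import cv2, numpy as np
im=np.load("pics/top.npy")[200:272,130:350]; a=cv2.resize(im,None,fx=3.6,fy=3.6,interpolation=cv2.INTER_CUBIC)
s=np.load("pics/side.npy")[165:265,210:320]; b=cv2.resize(s,None,fx=3.3,fy=3.3,interpolation=cv2.INTER_CUBIC)
c=np.zeros((a.shape[0]+b.shape[0],a.shape[1],3),np.uint8); c[:a.shape[0]]=a; c[a.shape[0]:,:b.shape[1]]=b
cv2.imwrite("pics/c1.png",c[:,:,::-1]); print(a.shape,b.shape)
```

```text
(259, 792, 3) (330, 363, 3)
```

View pics/c1.png

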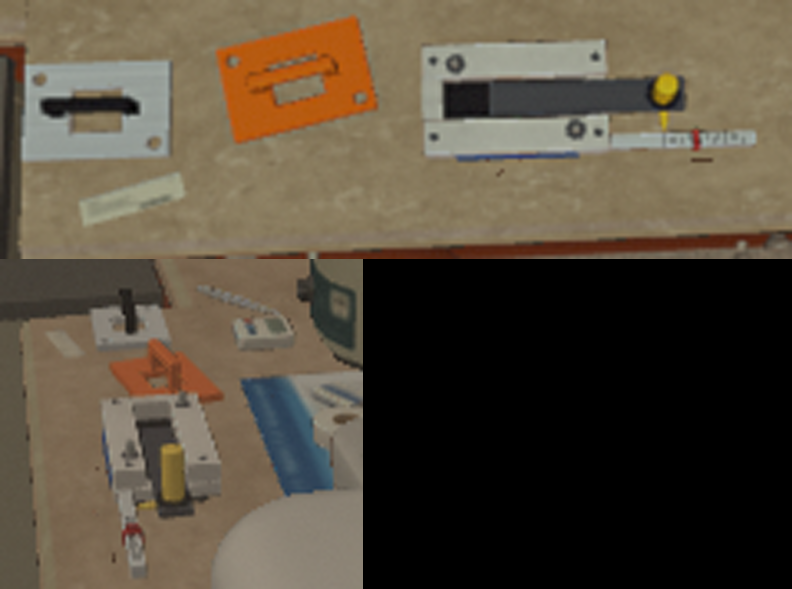

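The crop confirms the choice: the bare-aluminium plate with the black handle is at (157,231), and the look-alike is orange all over. Next I compute rough positions.

```bash
cat > h.py <<'E'
import numpy as np
from cell import optics
from scipy.spatial.transform import Rotation as R
def ray(m,u,v,fish=False):
    x,y=(u-m["cx"])/m["fx"],(v-m["cy"])/m["fy"]
    if fish:
        r=np.hypot(x,y); d=np.array([x/r*np.sin(r),y/r*np.sin(r),np.cos(r)]) if r>0 else np.array([0,0,1.])
    else: d=np.array([x,y,1.])
    T=np.array(m["cam_to_world"]); d=T[:3,:3]@d
    return T[:3,3],d/np.linalg.norm(d)
def onz(m,u,v,z,fish=False):
    o,d=ray(m,u,v,fish); return o+d*(z-o[2])/d[2]
def tri(rays):
    A=sum(np.eye(3)-np.outer(d,d) for o,d in rays); b=sum((np.eye(3)-np.outer(d,d))@o for o,d in rays)
    p=np.linalg.solve(A,b); return p,[float(np.linalg.norm(np.cross(p-o,d))) for o,d in rays]
def proj(m,p,fish=False):
    T=np.array(m["cam_to_world"]); q=T[:3,:3].T@(np.asarray(p,float)-T[:3,3])
    if fish:
        s=np.hypot(q[0],q[1]); t=np.arctan2(s,q[2]); k=t/s if s>0 else 0
        return m["cx"]+m["fx"]*q[0]*k, m["cy"]+m["fy"]*q[1]*k
    return m["cx"]+m["fx"]*q[0]/q[2], m["cy"]+m["fy"]*q[1]/q[2]
E
python3 - <<'E'
from h import *
from cell import telemetry
np.set_printoptions(precision=1,suppress=True)
t=optics.camera_model("top"); s=optics.camera_model("side"); w=optics.camera_model("wrist")
T=lambda c,r:(130+(c+.5)/3.6-.5,200+(r+.5)/3.6-.5)
S=lambda c,r:(210+(c+.5)/3.3-.5,165+(r-259+.5)/3.3-.5)
for n,pts,z in [("plate",[(24,62),(170,60),(171,155),(27,161)],8),("hnd",[(42,106),(138,105)],38),("reader",[(422,42),(606,38),(609,152),(424,156)],36),("pins",[(455,62),(576,127)],50),("post",[(666,84)],74),("ptr",[(663,128)],27),("clip",[(697,139)],24)]:
    P=np.array([onz(t,*T(*p),z) for p in pts]); print(n,P[:,:2].tolist(),P.mean(0))
print(tri([ray(t,*T(666,84)),ray(s,*S(172,449))]),"post top")
print(tri([ray(t,*T(90,100)),ray(s,*S(127,305))]),"handle")
print("cab corner",tri([ray(t,137,213),ray(s,253,180)]), onz(t,137,213,0),onz(t,137,213,200))
print(w); print(R.from_rotvec(telemetry.observe()["orientation"]).as_matrix())
E
```

```text
plate [[543.2846794158953, 417.4290560434513], [539.7359010077109, 296.66591662937935], [460.36497627478286, 294.65425291280803], [460.55984630229807, 411.93613522532263]] [501.  355.2   8. ]
hnd [[500.1465331640609, 390.54158181270986], [497.6144618771581, 313.7034615463522]] [498.9 352.1  38. ]
reader [[539.8803319763986, 85.04799233475187], [536.7278853084806, -64.5177488152457], [443.49790491616386, -62.21153523956852], [446.73829673653404, 85.57144568921467]] [491.7  11.   36. ]
pins [[519.3390240360138, 57.814130502948046], [462.6858916799516, -36.511875978220075]] [491.   10.7  50. ]
post [[489.85741723171907, -107.83355583292364]] [ 489.9 -107.8   74. ]
ptr [[462.2734426265912, -107.22341699745277]] [ 462.3 -107.2   27. ]
clip [[452.54270597835256, -134.44839466131435]] [ 452.5 -134.4   24. ]
(array([ 491. , -108.1,   71.4]), [0.6532716938556057, 0.6532716938555838]) post top
(array([502.6, 354.9,  29.6]), [2.286401642738729, 2.2864016427387797]) handle
cab corner (array([539.5, 416.4,   3.6]), [16.081094783642634, 16.08109478364252]) [556.8 418.8   0. ] [511.9 344.7 200. ]
{'fx': 325.19226210127806, 'fy': 325.19226210127806, 'cx': 273.9513227163085, 'cy': 211.07620521111002, 'cam_to_world': array([[   0.3,   -0.9,   -0.3,  218. ],
       [  -1. ,   -0.3,   -0.1, -484.3],
       [  -0. ,    0.3,   -1. ,  372.4],
       [   0. ,    0. ,    0. ,    1. ]])}
[[-0.   0.3 -1. ]
 [ 0.  -1.  -0.3]
 [-1.  -0.  -0. ]]
```

The triangulated heights agree with the text: post top at 71 mm, handle at about 30 mm. I move above the reader, turning the jaws to world x.

```bash
python3 -m creep '{"linear": [[0,-0.02,-0.025],[0,-0.055,-0.07],[0,-0.095,-0.12],[0,-0.13,-0.165],[0,-0.165,-0.21],[0,-0.205,-0.26],[0,-0.245,-0.31],[0,-0.285,-0.36],[0,-0.325,-0.41],[0,-0.35,-0.44],[0,-0.365,-0.46],[0,-0.369,-0.465]], "yaw": [-5,-13,-21,-29,-37,-45,-53,-60,-66,-70,-72.5,-72.5], "hand": [0,0,0,0,0,0,0,0,0,0,0,0]}'
python3 - <<'E'
from cell import telemetry, optics
import numpy as np, cv2, pickle
from h import *
o=telemetry.observe(); print(o["time_s"],o["ee_pos"],o["qvel"].max()); print(R.from_rotvec(o["orientation"]).as_matrix().round(3))
m=optics.camera_model("wrist"); im=optics.snapshot("wrist"); pickle.dump((m,im),open("pics/w1.pkl","wb")); cv2.imwrite("pics/w1.png",im[:,:,::-1])
E
```

```text
time_s: 1.6
ee_pos: [490.6, -18.9, 404.2]
orientation: [1.224, 1.2, -1.225]
contact_force: [-0.1, -0.5, 0.4]
grip_width: 85.5
1.6 [490.60076218 -18.85937186 404.15062846] 0.09142066310074962
[[-0.001  1.    -0.021]
 [-0.    -0.021 -1.   ]
 [-1.    -0.001  0.   ]]
```

View pics/w1.png

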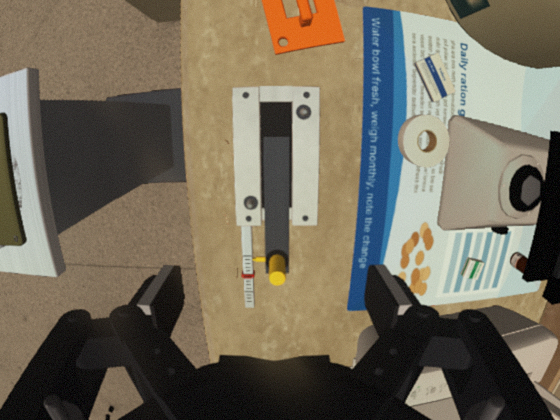

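The wrist view shows the reader's top corners at (233,87), (320,86), (317,225) and (237,225). The pins are at (303,112) and (250,203), the post top at (277,279), the pointer near (258,260) and the clip at (248,274).

Run:
```python
from h import *
import pickle,cv2
np.set_printoptions(precision=1,suppress=True)
m,im=pickle.load(open("pics/w1.pkl","rb")); t=optics.camera_model("top")
T=lambda c,r:(130+(c+.5)/3.6-.5,200+(r+.5)/3.6-.5)
print("corners",np.array([onz(m,*p,36,True) for p in [(233,87),(320,86),(317,225),(237,225)]]))
for n,a,b in [("pinA",(303,112),(455,62)),("pinB",(250,203),(576,127)),("corn",(320,86),(422,42)),("corn2",(237,225),(609,152)),("clip",(248,274),(697,139))]:
    print(n,tri([ray(m,*a,True),ray(t,*T(*b))]), onz(m,*a,48,True))
c=im[75:310,215:335]; c=cv2.resize(c,None,fx=2.5,fy=2.5,interpolation=cv2.INTER_CUBIC)
d=cv2.resize(im[235:310,230:300],None,fx=6,fy=6,interpolation=cv2.INTER_CUBIC)
o=np.zeros((590,740,3),np.uint8); o[:c.shape[0],:300]=c[:590]; o[:450,310:730]=d
cv2.imwrite("pics/c2.png",o[:,:,::-1])
```

```text
corners [[452.1  85.4  36. ]
 [540.8  84.6  36. ]
 [538.  -64.7  36. ]
 [449.9 -62.7  36. ]]
pinA (array([522.7,  58.1,  35. ]), [0.7465616977047597, 0.7465616977046748]) [521.9  57.3  48. ]
pinB (array([465. , -37.2,  37.4]), [0.6062964384107893, 0.6062964384107701]) [466.3 -34.7  48. ]
corn (array([542.7,  86. ,  22.8]), [0.18002919033186182, 0.18002919033183812]) [539.1  83.5  48. ]
corn2 (array([446.8, -64.3,  26.3]), [2.566513775408671, 2.566513775408763]) [451.4 -58.6  48. ]
clip (array([ 455.4, -136.4,   10.3]), [1.1024414056251577, 1.1024414056251015]) [ 460.2 -117.2   48. ]
```

View pics/c2.png

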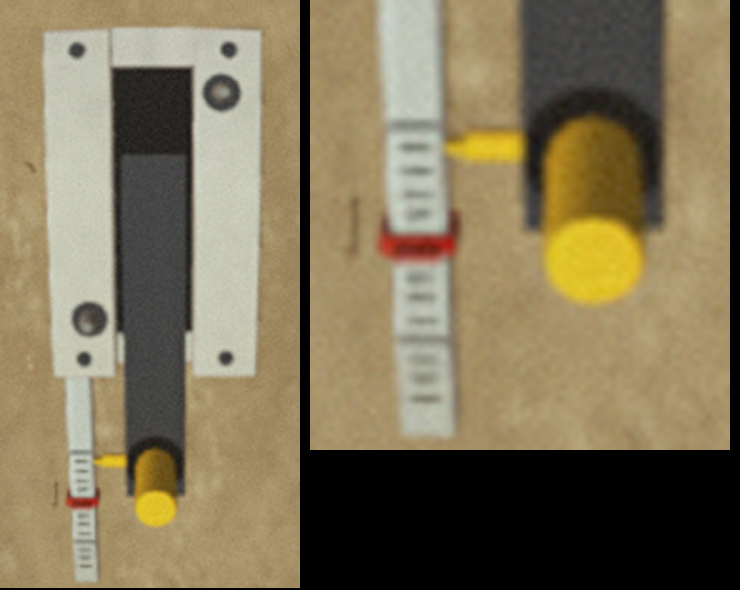

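Run:
```python
from h import *
import pickle
from scipy.optimize import least_squares
np.set_printoptions(precision=2,suppress=True)
m,im=pickle.load(open("pics/w1.pkl","rb")); t=optics.camera_model("top")
A=lambda c,r:(215+(c+.5)/2.5-.5,75+(r+.5)/2.5-.5)
B=lambda c,r:(230+(c-310+.5)/6-.5,235+(r+.5)/6-.5)
T=lambda c,r:(130+(c+.5)/3.6-.5,200+(r+.5)/3.6-.5)
obs=[((-45,75,36),A(43,31)),((45,75,36),A(262,30)),((45,-75,36),A(255,376)),((-45,-75,36),A(54,377)),((28,48,48),A(222,92)),((-28,-48,48),A(90,320)),((0,-120,74),B(594,261)),((-28,-120,27),B(446,148))]
W=lambda p,q:np.array([p[0]+np.cos(p[2])*q[0]-np.sin(p[2])*q[1],p[1]+np.sin(p[2])*q[0]+np.cos(p[2])*q[1],q[2]+(p[3] if len(p)>3 else 0)])
f=lambda p:np.concatenate([np.subtract(proj(m,W(p,q),True),uv) for q,uv in obs])
for p0 in ([491,10,0],[491,10,0,0]):
    r=least_squares(f,p0,loss="soft_l1"); print(r.x,r.fun.reshape(-1,2).tolist() if 0 else f(r.x).reshape(-1,2))
p=least_squares(f,[491,10,0]).x
c=onz(m,*B(418,242),22,True); d=c[:2]-p[:2]; th=p[2]
print("clip in reader",np.cos(th)*d[0]+np.sin(th)*d[1],-np.sin(th)*d[0]+np.cos(th)*d[1])
```

```text
[494.44  10.64  -0.02] [[-0.34 -0.94]
 [ 0.28 -0.97]
 [ 0.53  0.22]
 [-0.71  0.33]
 [ 0.84 -0.39]
 [-1.24  2.36]
 [-0.06  0.41]
 [ 0.39  0.15]]
[494.45  10.04  -0.02  -2.9 ] [[ 0.03 -0.13]
 [-0.11 -0.17]
 [ 0.21 -0.14]
 [-0.37 -0.02]
 [ 0.57  0.23]
 [-1.01  2.17]
 [-0.05 -0.41]
 [ 0.59 -0.44]]
clip in reader -35.244964637597995 -143.49609251430928
```

```bash
python3 -m creep '{"linear": [[0,0,-0.03],[0,0,-0.08],[0,0,-0.135],[0,0,-0.19],[0,0,-0.245],[0,0,-0.285],[0,0,-0.31],[0,0,-0.315],[0,0,-0.315]], "yaw": [0,0,0,0,0,0,0,0,0], "hand": [0,0,0,0,0,0,0,0,0]}'
python3 - <<'E'
from cell import telemetry, optics
import numpy as np, cv2, pickle
from h import *
o=telemetry.observe(); print(o["time_s"],o["ee_pos"]); print(R.from_rotvec(o["orientation"]).as_matrix().round(4))
m=optics.camera_model("wrist"); im=optics.snapshot("wrist"); pickle.dump((m,im),open("pics/w2.pkl","wb"))
cv2.imwrite("pics/w2.png",im[:,:,::-1])
E
```

```text
time_s: 2.78
ee_pos: [497.2, 293.7, 404.6]
orientation: [1.226, 1.197, -1.228]
contact_force: [0.2, -0.2, 0.6]
grip_width: 85.2
2.775 [497.18684168 293.66183525 404.56395456]
[[-6.000e-04  9.997e-01 -2.400e-02]
 [-1.100e-03 -2.400e-02 -9.997e-01]
 [-1.000e+00 -6.000e-04  1.100e-03]]
```

View pics/w2.png

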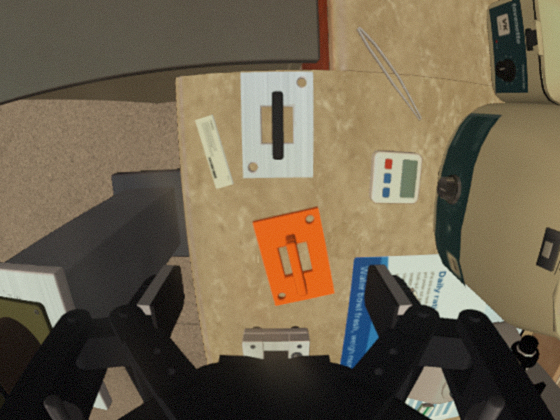

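The wrist view shows the aluminium plate's corners at (241,72), (313,71), (314,178) and (242,178). The handle bar runs from (278,92) to (278,160), and the holes are at (301,83) and (252,167). The orange look-alike is at (293,256).

```bash
cat > fit.py <<'E'
from h import *
from scipy.optimize import least_squares
def W(p,q): return np.array([p[0]+np.cos(p[2])*q[0]-np.sin(p[2])*q[1],p[1]+np.sin(p[2])*q[0]+np.cos(p[2])*q[1],q[2]+(p[3] if len(p)>3 else 0)])
def fit(m,obs,p0):
    f=lambda p:np.concatenate([np.subtract(proj(m,W(p,q),True),uv) for q,uv in obs])
    r=least_squares(f,p0,loss="soft_l1"); return r.x,f(r.x).reshape(-1,2)
E
python3 - <<'E'
from fit import *
import pickle
from cell import telemetry
np.set_printoptions(precision=3,suppress=True)
m,im=pickle.load(open("pics/w2.pkl","rb"))
obs=[((-40,60,8),(241,72)),((40,60,8),(313,71)),((40,-60,8),(314,178)),((-40,-60,8),(242,178)),((28,48,8),(301,83)),((-28,-48,8),(252,167)),((0,36,38),(278,92)),((0,-36,38),(278,159.5))]
for p0 in ([500,350,0],[500,350,0,0]): print(*fit(m,obs,p0))
o=telemetry.observe(); M=R.from_rotvec(o["orientation"]).as_matrix()
p=fit(m,obs,[500,350,0])[0]; d=np.array([*p[:2],32+155])-o["ee_pos"]; print("tool shift",M.T@d, "yaw: tooly angle",np.degrees(np.arctan2(M[1,1],M[0,1])),"plate",np.degrees(p[2]))
E
```

```text
[503.509 355.881  -0.019] [[-0.339  0.297]
 [ 0.194  1.081]
 [-1.653 -0.532]
 [ 0.504 -0.18 ]
 [ 1.43  -0.657]
 [ 0.746  0.349]
 [-0.617 -1.274]
 [-0.299  0.786]]
[503.511 355.903  -0.019   0.386] [[-0.378  0.237]
 [ 0.231  1.013]
 [-1.606 -0.491]
 [ 0.48  -0.13 ]
 [ 1.458 -0.714]
 [ 0.731  0.386]
 [-0.615 -1.324]
 [-0.289  0.816]]
tool shift [217.623   4.894 -62.783] yaw: tooly angle -1.3931616665399518 plate -1.116259376422543
```

```bash
python3 -m creep '{"linear": [[0,0.003,-0.03],[0.02,0.005,-0.055],[0.07,0.005,-0.063],[0.12,0.005,-0.063],[0.165,0.005,-0.063],[0.195,0.005,-0.063],[0.21,0.005,-0.063],[0.216,0.005,-0.063],[0.216,0.005,-0.063]], "yaw": [0,-0.3,-0.3,-0.3,-0.3,-0.3,-0.3,-0.3,-0.3], "hand": [0.1,0.2,0.3,0.3,0.3,0.3,0.3,0.3,0.3]}' 40
python3 -m creep '{"linear": [[0,0,0],[0,0,0],[0,0,0],[0,0,0],[0,0,0],[0,0,0]], "yaw": [0,0,0,0,0,0], "hand": [0.6,0.9,1,1,1,1]}' 40
```

```text
time_s: 3.95
ee_pos: [503.9, 357.9, 189.1]
orientation: [1.223, 1.201, -1.221]
contact_force: [-0.0, 1.1, 0.2]
grip_width: 59.7
time_s: 4.7
ee_pos: [503.8, 358.0, 189.6]
orientation: [1.223, 1.201, -1.221]
contact_force: [-0.7, -0.1, 6.0]
grip_width: 11.3
```

```bash
python3 -m creep '{"linear": [[-0.01,0,0],[-0.04,0,0],[-0.08,0,0.01],[-0.105,0,0.04],[-0.11,0,0.08],[-0.11,0,0.125],[-0.11,-0.001,0.17],[-0.11,-0.001,0.215],[-0.11,-0.002,0.26],[-0.11,-0.002,0.3],[-0.11,-0.002,0.33],[-0.11,-0.002,0.345]], "yaw": [0,0,0,0,0,0,0,0,0,0,0,0], "hand": [1,1,1,1,1,1,1,1,1,1,1,1]}' 60
python3 -m creep '{"linear": [[0,0,0],[0,0,0]], "yaw": [0,0], "hand": [1,1]}'
python3 - <<'E'
from cell import telemetry, optics
import numpy as np, cv2, pickle
from h import *
o=telemetry.observe(); print(o["time_s"],o["ee_pos"],o["grip_width"]); print(R.from_rotvec(o["orientation"]).as_matrix().round(4))
m=optics.camera_model("wrist"); im=optics.snapshot("wrist"); pickle.dump((m,im),open("pics/w3.pkl","wb"))
s=optics.snapshot("side"); t=optics.snapshot("top"); pickle.dump((s,t),open("pics/st3.pkl","wb"))
o=np.zeros((600,800,3),np.uint8); o[:420,:560]=im
o[420:600,:300]=cv2.resize(s[175:265,200:350],None,fx=2,fy=2,interpolation=cv2.INTER_CUBIC)
o[420:600,320:680]=cv2.resize(t[195:255,230:350],None,fx=3,fy=3,interpolation=cv2.INTER_CUBIC)
cv2.imwrite("pics/w3.png",o[:,:,::-1])
E
```

```text
time_s: 6.2
ee_pos: [495.2, 11.5, 298.7]
orientation: [1.223, 1.201, -1.224]
contact_force: [0.6, 0.6, -3.0]
grip_width: 10.8
time_s: 6.45
ee_pos: [495.7, 13.6, 298.7]
orientation: [1.222, 1.202, -1.221]
contact_force: [-0.7, 0.7, -2.5]
grip_width: 10.7
6.45 [495.6779541   13.59031864 298.68960675] 10.740250515351685
[[-1.000e-04  9.999e-01 -1.660e-02]
 [ 7.000e-04 -1.660e-02 -9.999e-01]
 [-1.000e+00 -1.000e-04 -7.000e-04]]
```

View pics/w3.png

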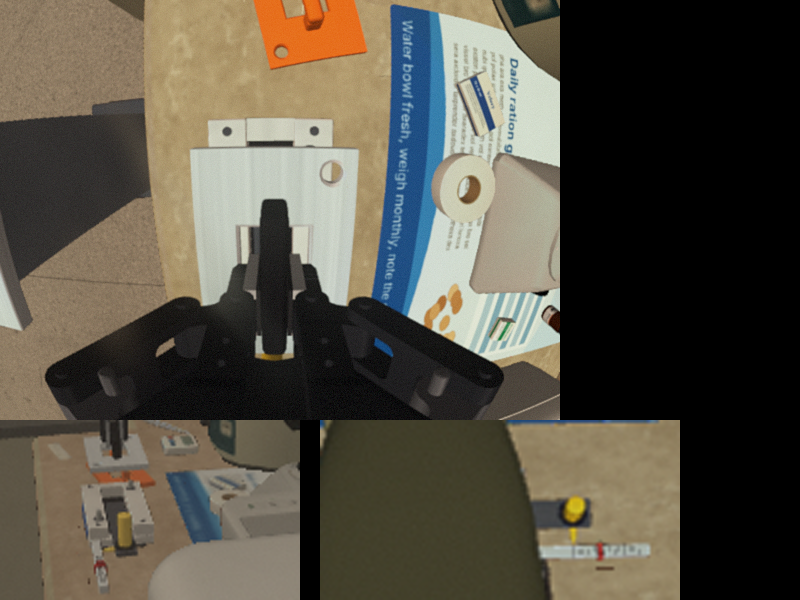

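The plate hangs level in the hand, with corners at (190,149) and (358,149) and its hole at (331,172). The reader's far edge shows at (209,120)–(333,118), with its screws at (227,131) and (314,131). I fit the plate and the reader in this same view.

Run:
```python
from fit import *
import pickle
np.set_printoptions(precision=3,suppress=True)
m,im=pickle.load(open("pics/w3.pkl","rb"))
z=298.7-155-32
pl=[((-40,60,8+z),(190,149)),((40,60,8+z),(358.5,149)),((28,48,8+z),(331.5,172.5)),((-40,10,8+z),(197.5,254)),((40,10,8+z),(353.5,254)),((0,36,38+z),(274,200))]
rd=[((-45,75,36),(208.5,120)),((45,75,36),(332.5,118)),((-31.2,67,36),(227,131)),((31.2,67,36),(314,131))]
for p0 in ([495,10,-.02],[495,10,-.02,0]): print("plate",*fit(m,pl,p0))
for p0 in ([495,10,-.02],[495,10,-.02,0]): print("reader",*fit(m,rd,p0))
# subpixel check of edges
```

```text
plate [496.964  11.902  -0.01 ] [[-2.75   0.685]
 [ 1.264 -0.651]
 [ 2.396  0.95 ]
 [-2.635 -4.382]
 [ 0.214 -5.556]
 [-0.068 18.514]]
plate [497.225  11.52   -0.01   -3.233] [[-0.458  0.748]
 [ 0.01  -0.559]
 [ 1.68   0.531]
 [-0.679 -6.177]
 [-0.769 -7.377]
 [ 0.593 16.871]]
reader [494.909   9.576  -0.009] [[-1.38   0.389]
 [ 1.295  0.994]
 [-0.521 -0.253]
 [ 0.533 -1.204]]
reader [494.888   9.47   -0.009  -4.106] [[-0.282  0.45 ]
 [ 0.231  1.071]
 [ 0.255 -0.362]
 [-0.207 -1.302]]
```

```bash
python3 -m creep '{"linear": [[0.01,-0.001,0.001],[0.03,-0.002,0.002],[0.045,-0.002,0.002],[0.052,-0.002,0.002],[0.052,-0.002,0.002],[0.052,-0.002,0.002]], "yaw": [0,0,0,0,0,0], "hand": [1,1,1,1,1,1]}'
python3 - <<'E'
from cell import telemetry, optics
import numpy as np, cv2, pickle
from h import *
o=telemetry.observe(); print(o["time_s"],o["ee_pos"],o["grip_width"],o["contact_force"]); print(R.from_rotvec(o["orientation"]).as_matrix().round(4))
m=optics.camera_model("wrist"); im=optics.snapshot("wrist"); pickle.dump((m,im),open("pics/w4.pkl","wb"))
a=im[95:275,180:370]; a=cv2.resize(a,None,fx=3,fy=3,interpolation=cv2.INTER_CUBIC)
cv2.imwrite("pics/w4.png",a[:,:,::-1]); print(a.shape)
for q in [(28,48,50),(28,48,36),(-45,75,36),(45,75,36)]: print(q,proj(m,np.array([494.7,10,0])+np.array([q[0]+.015*q[1],q[1]-.015*q[0],q[2]]),True))
E
```

```text
time_s: 7.35
ee_pos: [493.9, 10.9, 247.1]
orientation: [1.222, 1.2, -1.221]
contact_force: [-0.0, 0.2, -1.9]
grip_width: 10.8
7.35 [493.91431338  10.9439221  247.10997803] 10.796319229266354 [-0.01004409  0.2177064  -1.93374716]
[[ 9.000e-04  9.999e-01 -1.730e-02]
 [ 0.000e+00 -1.730e-02 -9.999e-01]
 [-1.000e+00  9.000e-04 -1.000e-04]]
(540, 570, 3)
(28, 48, 50) (np.float64(326.7308252818808), np.float64(165.85467292218965))
(28, 48, 36) (np.float64(322.74289491214705), np.float64(162.03490215905634))
(-45, 75, 36) (np.float64(191.5488935143846), np.float64(115.63326035457185))
(45, 75, 36) (np.float64(353.6032870579667), np.float64(114.91530378575295))
```

View pics/w4.png

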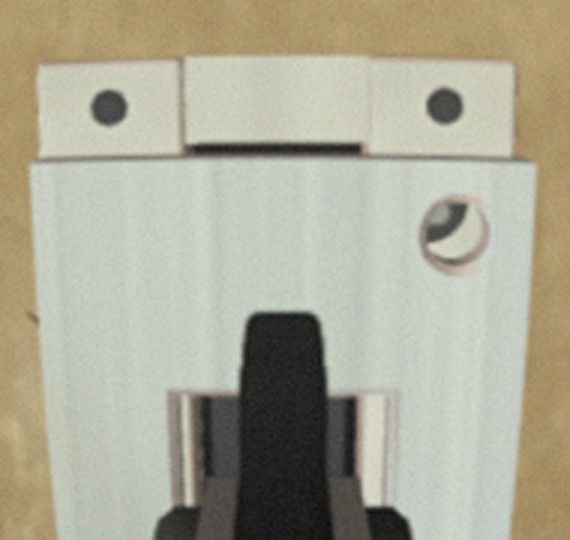

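The pin shows in the hole, to its upper left. In full-picture pixels the pin tip is at (327,167) and the hole centre at (331,173), the reader's far corners at (192.3,116.3) and (351.3,116), and the plate's far corners at (190,148.7) and (358.7,149).

Run:
```python
from fit import *
import pickle
np.set_printoptions(precision=3,suppress=True)
m,im=pickle.load(open("pics/w4.pkl","rb"))
C=lambda c,r:(180+(c+.5)/3-.5,95+(r+.5)/3-.5)
for z in (60,57):
    pl=[((-40,60,8+z),C(31,162)),((40,60,8+z),C(537,163)),((28,48,8+z),C(454,235))]
    print("plate",z,*fit(m,pl,[495,10,-.02]))
    print("hole",onz(m,*C(454,235),z+8,True))
print("plate",z,*fit(m,pl,[495,10,-.02,0]))
rd=[((-45,75,36),C(38,65)),((45,75,36),C(515,64)),((-31.2,67,36),C(109,107)),((31.2,67,36),C(445,105)),((28,48,50),C(442,217))]
for p0 in ([495,10,-.02],[495,10,-.02,0]): print("reader",*fit(m,rd,p0))
for z in (50,47): print("pin",onz(m,*C(442,217),z,True))
```

```text
plate 60 [494.337   9.325  -0.021] [[-3.689 -0.16 ]
 [ 0.085 -0.27 ]
 [ 1.656  0.579]]
hole [522.534  57.012  68.   ]
plate 57 [494.917   8.948  -0.021] [[-0.774 -0.14 ]
 [-0.295 -0.073]
 [ 1.779  0.271]]
hole [523.069  56.476  65.   ]
plate 57 [494.887   8.796  -0.022  -1.267] [[-0.109 -0.13 ]
 [-0.985 -0.003]
 [ 1.281  0.14 ]]
reader [494.525   9.364  -0.015] [[-1.057  0.481]
 [ 1.926  0.031]
 [-0.183 -0.319]
 [ 0.773 -0.191]
 [-0.643  0.063]]
reader [494.471   9.258  -0.015  -1.945] [[-0.283  0.634]
 [ 1.023  0.207]
 [ 0.344 -0.291]
 [ 0.111 -0.146]
 [-1.323 -0.312]]
pin [523.57   56.976  50.   ]
pin [524.066  56.498  47.   ]
```

The plate is aligned within about 0.7 mm. I lower it, watching the force.

```bash
python3 -m creep '{"linear": [[0.005,0,0],[0.011,0,0],[0.016,0,0],[0.019,0,0],[0.02,0,0],[0.02,0,0]], "yaw": [0,0,0,0,0,0], "hand": [1,1,1,1,1,1]}'
python3 -m creep '{"linear": [[0.001,0,0],[0.002,0,0],[0.002,0,0]], "yaw": [0,0,0], "hand": [1,1,1]}'
python3 -m creep '{"linear": [[0.0005,0,0],[0.001,0,0],[0.001,0,0]], "yaw": [0,0,0], "hand": [1,1,1]}'
```

```text
time_s: 8.15
ee_pos: [493.5, 10.9, 226.6]
orientation: [1.222, 1.201, -1.222]
contact_force: [-0.1, 0.1, -2.9]
grip_width: 10.6
time_s: 8.52
ee_pos: [493.5, 11.0, 225.7]
orientation: [1.222, 1.201, -1.221]
contact_force: [-3.0, 0.8, 6.2]
grip_width: 10.9
time_s: 8.9
ee_pos: [493.5, 10.9, 225.7]
orientation: [1.223, 1.2, -1.221]
contact_force: [-5.4, 1.0, 14.3]
grip_width: 10.4
```

Contact came at TCP z = 225.7, which is 36.1 mm above the pick-up height, so the plate is flush. I ease off, let go and rise, with the fingers opened only a little.

```bash
python3 -m creep '{"linear": [[-0.001,0,0],[-0.001,0,0],[-0.001,0,0],[-0.001,0,0],[-0.001,0,0],[-0.001,0,0],[-0.02,0,0],[-0.06,0,0],[-0.11,0,0],[-0.14,0,0],[-0.15,0,0],[-0.15,0,0]], "yaw": [0,0,0,0,0,0,0,0,0,0,0,0], "hand": [0.95,0.85,0.7,0.6,0.6,0.6,0.6,0.6,0.6,0.6,0.6,0.6]}'
python3 - <<'E'
from cell import telemetry, optics
import numpy as np, cv2, pickle
from h import *
o=telemetry.observe(); print(o["time_s"],o["ee_pos"],o["grip_width"],o["contact_force"]); print(R.from_rotvec(o["orientation"]).as_matrix().round(4))
m=optics.camera_model("wrist"); im=optics.snapshot("wrist"); s=optics.snapshot("side"); pickle.dump((m,im,s),open("pics/w5.pkl","wb"))
o=np.zeros((600,800,3),np.uint8); o[:420,:560]=im
o[420:600,:240]=cv2.resize(s[205:265,230:310],None,fx=3,fy=3,interpolation=cv2.INTER_CUBIC)
cv2.imwrite("pics/w5.png",o[:,:,::-1])
E
```

```text
time_s: 10.4
ee_pos: [493.6, 10.9, 373.5]
orientation: [1.222, 1.201, -1.222]
contact_force: [0.6, -0.4, -1.0]
grip_width: 34.1
10.4 [493.59284825  10.8743862  373.51125258] 34.12810076027146 [ 0.62070682 -0.39408169 -1.01557179]
[[ 3.000e-04  9.998e-01 -1.740e-02]
 [-0.000e+00 -1.740e-02 -9.998e-01]
 [-1.000e+00  3.000e-04  0.000e+00]]
```

View pics/w5.png

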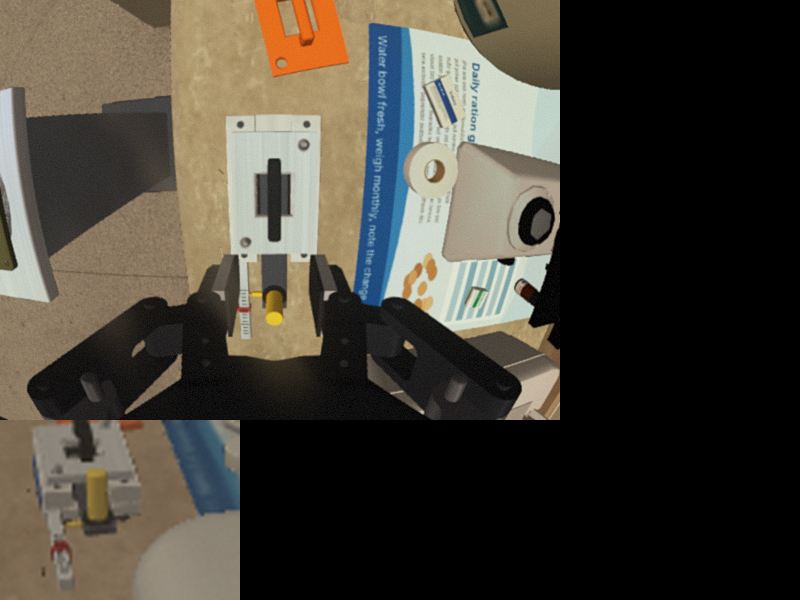

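The plate lies on the reader with both pins through its holes, at (304,145) and (245,241). The shutter is home. The post top is at (275,320), the pointer at (252,294) and the clip at (244,310). I go to the post.

```bash
python3 -m creep '{"linear": [[0,0,0.02],[0,0,0.06],[0.01,0,0.1],[0.04,0,0.118],[0.085,0,0.12],[0.125,0,0.12],[0.15,0,0.12],[0.16,0,0.12],[0.162,0,0.12],[0.162,0,0.12]], "yaw": [0,0,0,0,0,0,0,0,0,0], "hand": [0.5,0.5,0.5,0.5,0.5,0.5,0.5,0.5,0.5,0.5]}'
python3 -m creep '{"linear": [[0,0,0],[0,0,0],[0,0,0],[0,0,0],[0,0,0],[0,0,0]], "yaw": [0,0,0,0,0,0], "hand": [0.6,0.75,0.9,1,1,1]}' 80
python3 - <<'E'
from h import *
import pickle,cv2
from cell import telemetry
np.set_printoptions(precision=1,suppress=True)
o=telemetry.observe(); print(o["ee_pos"],o["contact_force"],o["grip_width"])
m,im=pickle.load(open("pics/w1.pkl","rb"))
B=lambda c,r:(230+(c-310+.5)/6-.5,235+(r+.5)/6-.5)
print("ptr",onz(m,*B(446,148),27,True))
for r,z in [(228,16),(240,20),(243,24),(258,24)]: print(r,z,onz(m,*B(418,r),z,True))
s=optics.snapshot("side"); t=optics.snapshot("top"); m=optics.camera_model("wrist"); w=optics.snapshot("wrist"); pickle.dump((m,w,s,t),open("pics/w6.pkl","wb"))
a=np.zeros((600,800,3),np.uint8); a[:420,:560]=w
a[420:600,:240]=cv2.resize(s[205:265,230:310],None,fx=3,fy=3,interpolation=cv2.INTER_CUBIC)
a[420:600,260:680]=cv2.resize(t[205:250,260:365],None,fx=4,fy=4,interpolation=cv2.INTER_CUBIC)
cv2.imwrite("pics/w6.png",a[:,:,::-1])
E
```

```text
time_s: 11.75
ee_pos: [491.9, -109.2, 212.3]
orientation: [1.222, 1.2, -1.221]
contact_force: [-0.5, -0.3, 0.0]
grip_width: 42.9
time_s: 12.5
ee_pos: [491.5, -109.2, 212.6]
orientation: [1.222, 1.2, -1.222]
contact_force: [-2.2, -0.4, 5.3]
grip_width: 16.2
[ 491.5 -109.2  212.6] [-2.2 -0.4  5.3] 16.18183762499722
ptr [ 464.1 -108.7   27. ]
228 16 [ 456.5 -132.1   16. ]
240 20 [ 456.8 -132.7   20. ]
243 24 [ 457.2 -131.3   24. ]
258 24 [ 457.  -134.8   24. ]
```

View pics/w6.png

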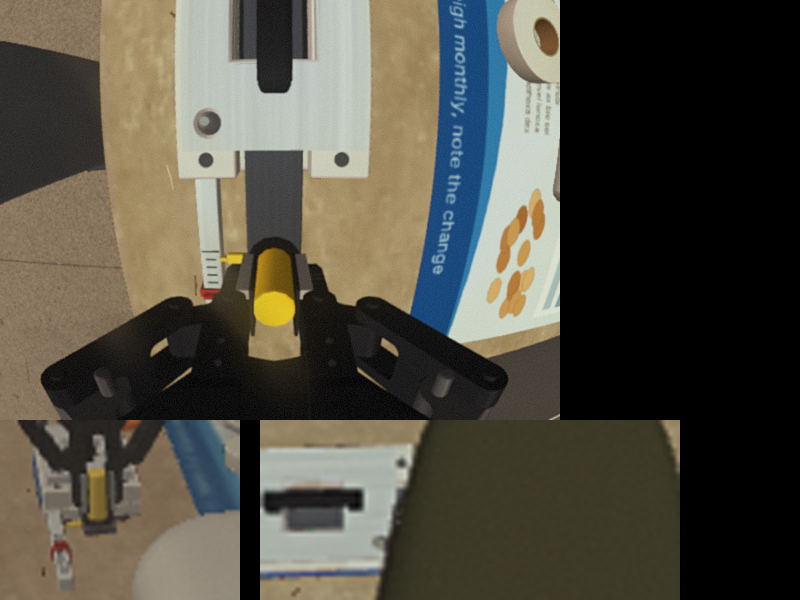

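The post is between the pads. The pointer tip is at (219,259) and the clip at (210,293). Estimates of the pull range from 24 to 27 mm, so I pull 25 mm and check.

```bash
python3 -m creep '{"linear": [[0,0,0.003],[0,0,0.008],[0,0,0.013],[0,0,0.018],[0,0,0.022],[0,0,0.0245],[0,0,0.0255],[0,0,0.0255],[0,0,0.0255]], "yaw": [0,0,0,0,0,0,0,0,0], "hand": [1,1,1,1,1,1,1,1,1]}' 100
python3 - <<'E'
from h import *
import pickle,cv2
from cell import telemetry
np.set_printoptions(precision=2,suppress=True)
m0,w0,_,_=pickle.load(open("pics/w6.pkl","rb"))
print("before",onz(m0,219,259,27,True),[onz(m0,210,v,z,True) for v,z in ((289,16),(293,20),(295,24))])
o=telemetry.observe(); print(o["time_s"],o["ee_pos"],o["contact_force"],o["grip_width"])
s=optics.snapshot("side"); m=optics.camera_model("wrist"); w=optics.snapshot("wrist"); pickle.dump((m,w,s),open("pics/w7.pkl","wb"))
a=np.zeros((600,800,3),np.uint8)
a[:480,:480]=cv2.resize(w[220:340,170:290],None,fx=4,fy=4,interpolation=cv2.INTER_CUBIC)
a[:420,490:790]=cv2.resize(s[215:271,232:272],(300,420),interpolation=cv2.INTER_CUBIC)
a[480:600,:280]=cv2.resize(w,None,fx=.5,fy=.5)[:120]
cv2.imwrite("pics/w7.png",a[:,:,::-1])
E
```

```text
time_s: 13.78
ee_pos: [491.1, -133.6, 212.6]
orientation: [1.224, 1.203, -1.219]
contact_force: [-1.0, 5.0, 6.2]
grip_width: 16.1
before [ 463.76 -108.88   27.  ] [array([ 454.42, -133.79,   16.  ]), array([ 455.09, -134.16,   20.  ]), array([ 455.9 , -133.09,   24.  ])]
13.775 [ 491.09 -133.63  212.62] [-1.01  4.99  6.23] 16.085172768268684
```

View pics/w7.png

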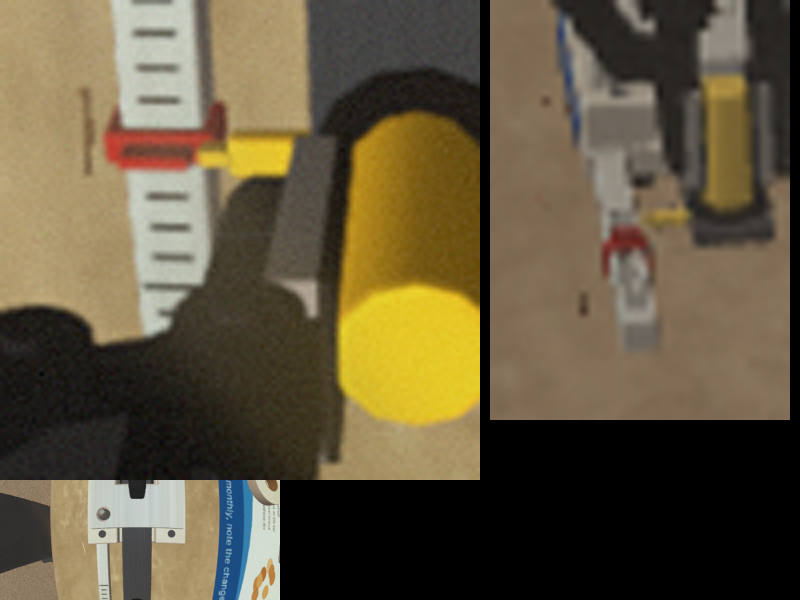

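Run:
```python
from h import *
import pickle
np.set_printoptions(precision=2,suppress=True)
m,w,s=pickle.load(open("pics/w7.pkl","rb")); sc=optics.camera_model("side")
C=lambda c,r:(170+(c+.5)/4-.5,220+(r+.5)/4-.5)
p=onz(m,*C(202,157),27,True); print("ptr",p)
for n,c,r,z in [("ridge",157,152,24),("near lower edge",150,168,24),("near lower edge",150,168,19),("upper edge",150,132,19)]: print(n,z,onz(m,*C(c,r),z,True))
for d in (-5,0,5):
  print(d,[np.round(proj(m,(456.5-.0,p[1]+d,z),True),1) for z in (16,20,24)],[np.round(proj(sc,(456.5,p[1]+d,z)),1) for z in (16,24)])
print("side ptr",onz(sc,252.7,243.9,27),[onz(sc,250.4,v,z) for v,z in ((246.3,24),(249,20),(252,16))])
```

```text
ptr [ 464.04 -132.62   27.  ]
ridge 24 [ 457.35 -133.27   24.  ]
near lower edge 24 [ 456.15 -135.67   24.  ]
near lower edge 19 [ 454.96 -138.04   19.  ]
upper edge 19 [ 455.49 -132.52   19.  ]
-5 [array([210.7, 258.7]), array([209.4, 261.7]), array([208.1, 264.9])] [array([250.4, 247.8]), array([250.3, 245.1])]
0 [array([209.9, 250.6]), array([208.6, 253.5]), array([207.2, 256.5])] [array([250.2, 246.9]), array([250.1, 244.1])]
5 [array([209.1, 242.4]), array([207.8, 245.1]), array([206.4, 248. ])] [array([250. , 245.9]), array([249.9, 243.2])]
side ptr [ 462.78 -138.11   27.  ] [array([ 456.12, -144.07,   24.  ]), array([ 455.22, -150.84,   20.  ]), array([ 454.18, -159.  ,   16.  ])]
```

Readings put the clip 0.6 to 6 mm beyond the pointer, and the text's lower limit of 25 mm also says slightly further. I pull 2.5 mm more, which keeps every estimate within 5 mm, and check again.

```bash
python3 -m creep '{"linear": [[0,0,0.001],[0,0,0.002],[0,0,0.0025],[0,0,0.0025],[0,0,0.0025],[0,0,0.0025]], "yaw": [0,0,0,0,0,0], "hand": [1,1,1,1,1,1]}' 100
python3 - <<'E'
from h import *
import pickle,cv2
from cell import telemetry
np.set_printoptions(precision=2,suppress=True)
o=telemetry.observe(); print(o["time_s"],o["ee_pos"],o["contact_force"],o["grip_width"],o["qvel"])
m=optics.camera_model("wrist"); w=optics.snapshot("wrist"); s=optics.snapshot("side"); t=optics.snapshot("top"); pickle.dump((m,w,s,t),open("pics/w8.pkl","wb"))
a=np.zeros((600,800,3),np.uint8)
a[:480,:400]=cv2.resize(w[235:283,185:225],None,fx=10,fy=10,interpolation=cv2.INTER_CUBIC)
a[:350,410:800]=cv2.resize(w,(390,292))[:].repeat(1,0) if 0 else np.pad(cv2.resize(w,(390,292)),((0,58),(0,0),(0,0)))
a[300:600,410:800]=cv2.resize(s[225:265,230:282],(390,300),interpolation=cv2.INTER_CUBIC)
cv2.imwrite("pics/w8.png",a[:,:,::-1])
E
```

```text
time_s: 14.62
ee_pos: [491.0, -135.9, 212.6]
orientation: [1.225, 1.203, -1.219]
contact_force: [-0.3, 5.1, 5.4]
grip_width: 15.7
14.625 [ 491.05 -135.94  212.62] [-0.26  5.09  5.42] 15.71563853965956 [-0. -0. -0.  0.  0. -0.]
```

View pics/w8.png

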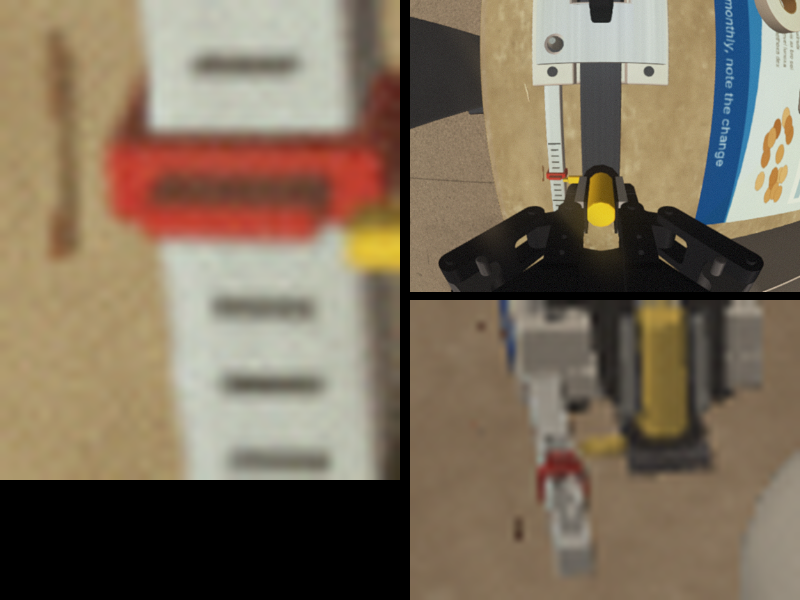

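The close view shows the ridge top centred at row 257 and the pointer tip at (220,259). Allowing for their heights, that puts them level within about 0.5 mm. The total pull is about 26.7 mm, which agrees with the 27 mm first measured from the top camera. The post is still gripped, the arm is still, and the plate looks seated, so I hand in.

```bash
python3 -c "
from cell import ctrl,telemetry
o=telemetry.observe(); print(o['time_s'],o['ee_pos'],o['grip_width']); print(ctrl.finish_job())"
```

```text
14.775 [ 491.05544953 -135.93369664  212.61583169] 15.893699035367716
the job is handed in; nothing more can be done
None
```

The job is handed in at 14.8 s on the robot's clock. The mask plate is on the reader and the gripper still holds the yellow post with the pointer at the red clip. No verdict was reported.

- **Plate:** I picked up the aluminium plate by its black handle, lowered it over both pins and let go. It touched down 36.1 mm above its bench height, which matches the 36 mm seat. A picture afterwards showed both pins through the holes and the shutter still home. The last view, with the shutter pulled out, still shows it seated; only part of the plate is in that picture.
- **Shutter:** I gripped the post with the force set to 100 N and pulled it about 26.7 mm. My last close view puts the pointer within about 0.5 mm of the clip's ridge. The arm was still, and the wrist felt about 5 N of spring pull.
- **Disagreements:** Estimates of the distance to the clip ran from 24 to 27 mm. Before the last 2.5 mm pull, the coarse side camera put the clip 6 mm beyond the pointer, against 0.6 to 3.7 mm from the wrist camera. I went with the close wrist view and the top camera. The wrist camera also read heights about 2 to 4 mm low.
- **Bystanders:** No move came near them, but I did not measure their positions at the end.

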